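# Close, stack and dock the slide boxes

### The arm

A 7-joint arm with a two-finger parallel gripper is mounted at the origin on the work surface; the furniture and walls round the work are solid. World frame = base frame: x ahead of the robot, y to its left, z up, the work surface at z = 0. Lengths are in m, angles in rad, forces in N, time in s.
With the tool pointing down it reaches from about 0.35 to 0.9 m from the base axis. Payload 7.2 kg.
Tool frame: the origin (TCP) lies midway between the tips of the shut fingers; the grasp point (between the pads) lies 19 mm behind it; z points along the fingers, y is the line along which they close (so a half turn about z gives the same grasp; the last joint's range is limited). The gripper opens to 88 mm and grips with 3 to 60 N. Pads are 20 mm wide; open, the fingers measure 115 mm over their backs; the gripper's body (75 mm by 178 mm) begins 61 mm behind the grasp point.
Start: joints at [-1.404, 0.411, -0.013, 1.596, 0.006, 1.134, -0.082], TCP at [0.145, 0.608, 0.223] pointing down, gripper open.
Joint ranges: [-2.95, 2.95], [-0.29, 1.99], [-1.47, 1.44], [0.14, 2.54], [-1.03, 4.17], [0.13, 1.85], [-2.86, 2.86]. Speed limits (rad/s): [2.39, 2.39, 3.01, 3.01, 3.14, 3.14, 3.14].

### API

Orientations are given as a unit quaternion [x, y, z, w].
In Python, from rig import ctrl gives the robot as it stands.
- The arm moves only by the tool carry_out, never from a script. Its argument "plan" is a list of rows, each an object of numbers: "gripper": the opening, from 0 (shut) to 1 (fully open); "dx", "dy", "dz": the shift along the tool's x, y, z in cm; "twist": the turn about the tool's z in rad. In form: [{"gripper": .., "dx": .., "dy": .., "dz": .., "twist": ..}, ...]. A call has 1 to 20 rows; each row shifts and turns the commanded pose from where the row before left it, along the tool's axes as they then stand; what a row does not reach is not made up. A row lasts 1/12 s, in which the tool goes at most 41.7 mm and 7.16 degrees, less where a joint would pass 70% of its speed; a pose out of reach is approached as far as the arm can. A call is refused whole if a number of a shift passes 4.17 or a number of a turn 0.125, either way. A call with a gripper value outside its range is refused whole. The fingers move at their own pace and stop on an object; "grip_force" is the grip in N (left out, the last holds). Time passes only in rows, so rows that do not move let the fingers close. It gives the time, the measured TCP pose, the force, the opening and the grip force at its end, in the units of the state.
- ctrl.state(): the state, without advancing time (a new reading comes with each control period).
- ctrl.get_image(name): name is "side" or "top" or "wrist"; returns a dict with "frame" (400x640x3 uint8, red, green, blue), "camera_matrix" (3x3 intrinsics, pixels), "position" and "orientation" of the camera in the world. Camera axes: x right, y down, z forward; pixel columns grow to the right and rows downward; lengths in m; the calibration is good to about 2 mm. A picture is of the moment at which its call begins. There is no depth.
- ctrl.close_job(): hands the job in; it is judged then, once.
The state is a dict: "t": time; "q": joint angles; "dq": joint speeds; "joint_torque": joint torques, N m; "ee_pos": TCP position; "tool_rot": TCP orientation; "contact_force": force on the tool from outside, world axes, zero at the start; "wrist_torque": the same for the moment, N m; "gripper_width": finger opening in m; "grip_force": force on a finger pad.
Only numpy, scipy, OpenCV 4.12 (cv2) and the standard library are available. Lean on these libraries where they do the work, as an engineer would, in place of code of your own. Each camera call takes 0.05 s, during which the arm holds its last target. There are 200 camera calls.

### The job

Shut the open lid of the slide box that stands before the metal docking bay, then set the other slide box squarely on it so that its base locks down over the lugs of the lid; set it down, do not drop it, and let go. Then slide the locked pair together fully home into the bay, under its hold-down bar and against the end stop, and leave the jar, cup and carton where they stand.

Things in the scene. Friction and masses are not known exactly. Their poses are not given: they have to be found in the camera images.
- base_box: Lower slide box, white plastic, loose, 0.4 to 0.8 kg: 140 long (its x) x 58 wide (its y); tub 38 high, 50 with the lid shut, lugs not counted. Origin: centre of its underside, z up. Lid hinged along its -y long side, open at the start. It stands before the mouth of the bay, its x along the bay's x within 0.12 rad, its centre 130 to 165 mm short of home and within 10 mm of the bay's centre line.
- base_lid (a joint): Hinge of the lower box's lid: 0 shut, grows as it opens, stop at 1.9 rad. Hinge line along the box's x at y = -29, z = 38 mm in its frame. Shut, the lid reaches 58 mm from it to +y, 12 mm thick (top at z = 50); it opens up and over to -y. Friction 0.022 N m: it stays where it is left and must be pushed right down.
- lid_mid (a point): Centre of the lid's flat top face, midway between its two lugs (moves with the lid; x along the box, z out of the lid). Lugs: centred 45 mm to either side along x, each 24 (x) x 32 (y) mm, 8 high (top 3 mm: 2 mm smaller all round); flat between them for 66 mm.
- top_box: Upper slide box, same white box, 140 (x) x 58 (y) x 50 mm plus 8 mm lugs on its lid, loose, 0.2 to 0.4 kg, lid fixed shut; stands upright apart from the other. Origin: centre of its underside, z up. Grip it across its 58 mm width. Locked, its origin is 50 mm above the lower box's; riding on the lugs it would be 58 mm above and not pass under the bar.
- pockets_mid (a point): Centre of the upper box's underside, midway between its two pockets (same point and axes as the box's origin). Pockets: centred 45 mm to either side along x, each 29 (x) x 37 (y) mm, 10 deep; they fit over the lugs of the lower lid with 2.5 mm to spare on each side, either way round.
- bay: Aluminium docking bay, fixed. Origin on the bench at the centre of a box fully home; boxes slide in along +x, on the bench (no floor plate). Guide rails 40 high, inner faces at y = -32 and +32 mm, from x = -20 to 71; from x = -20 back to -52 they flare to 45 mm either side. End stop face at x = 71 mm, 40 high. Fully home, 50 mm of the boxes stand out before the rails' straight part.
- bay_bar (a point): Middle of the underside of the bay's hold-down bar, 113 mm above the bench, at x = 30 mm in the bay's frame. The bar is 22 mm wide along x, spans 104 mm along y on two posts; top at 127 mm, screw heads to 131 mm. A locked pair is 108 mm high.
- staining_jar: Bystander: square glass jar with black lid, 58 x 55 x 86 mm, upright; origin at the centre of its underside. To be left alone.
- sample_cup: Bystander: white sample cup with white lid, 66 mm across, 66 high; origin at the centre of its underside. To be left alone.
- slide_carton: Bystander: small white carton, 32 x 82 x 54 mm; origin at the centre of its underside. To be left alone.
Mind the look-alikes: they are no part of the job. Leave any orange look-alike of the base_box alone.

How it is judged:
By the outcome, as a careful person would: the job done as asked, in the order asked, and still so for the second after the job is handed in, with the robot touching nothing.
It also fails if it takes over 72 s, if anything falls off the work surface, if the arm or the gripper's body presses on something with over 40 N, if the wrist force passes 120 N, or if a joint passes its speed limit or range.

## Working session

There is one attempt and no reset: what is moved stays moved. The work goes in short steps, Python scripts to look and compute and a tool call to move; the robot and the scene stay as the last step left them, time stands still between calls to the robot, and variables do not carry over. Pictures are saved under pics/ and viewed, at most 10 in all, crops included, and the job is handed in when it is done.

Besides the shell and the picture viewer there is one more tool, called after "Request:" as name(argument=value, ...) on one line, values as JSON. carry_out: Moves the arm, as the interface text tells. Its arguments: {"type":"object","properties":{"plan":{"type":"array","items":{"type":"object","properties":{"gripper":{"type":"number"},"dx":{"type":"number"},"dy":{"type":"number"},"dz":{"type":"number"},"twist":{"type":"number"}}}},"grip_force":{"type":"number"}},"required":["plan"]}

```bash
mkdir -p pics; ls
python3 - <<'E'
from rig import ctrl
import cv2,pickle
d={}
for n in("side","top"):
    r=ctrl.get_image(n); d[n]=r
    cv2.imwrite(f"pics/{n}0.png",r["frame"][:,:,::-1]); print(n,r["camera_matrix"],r["position"],r["orientation"])
pickle.dump(d,open("im0.pkl","wb"))
s=ctrl.state();print(s["t"],s["ee_pos"],s["tool_rot"],s["gripper_width"])
E
```

```text
pics
side [[400.15351708   0.         322.72405716]
 [  0.         400.15351708 200.96255227]
 [  0.           0.           1.        ]] [-0.40090078 -0.37605132  0.89897264] [ 0.72526539 -0.55658093  0.24743688 -0.32090931]
top [[488.25379974   0.         321.03343258]
 [  0.         488.25379974 203.16755431]
 [  0.           0.           1.        ]] [ 0.17136317 -0.14919037  1.63088476] [-0.69492176  0.7133821  -0.06771267  0.05987257]
0.1 [0.14533703 0.6073875  0.22187266] [ 1.17105688e-01  9.93119176e-01 -7.48095894e-04 -3.35030328e-05] 0.08783498406232611
```

View pics/top0.png

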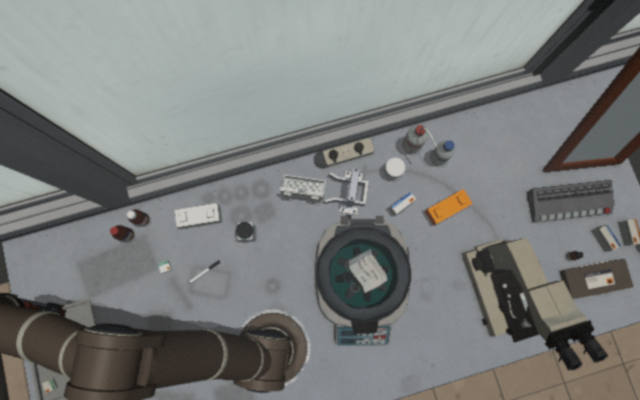

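View pics/side0.png

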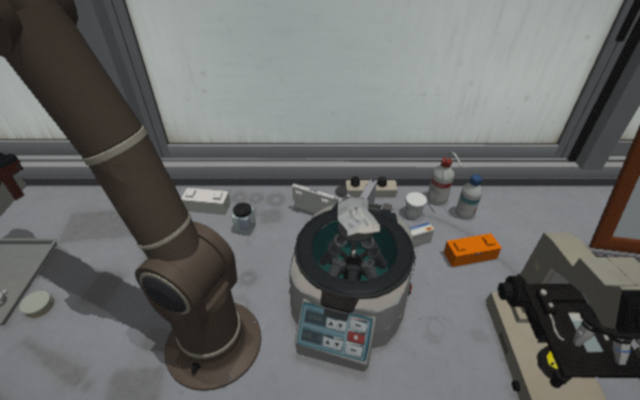

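The top view shows the upper box at about (197,215), the jar at (245,231), the open base box at (302,187), the bay at (350,190), the cup at (395,168), the carton at (402,204) and the orange look-alike at (449,207). The centrifuge stands just below the bay. The side view partly hides the bay. I'll zoom in with a world grid overlaid.

```bash
cat > h.py <<'E'
import numpy as np,cv2,pickle
from scipy.spatial.transform import Rotation as R
def proj(r,P):
    P=np.atleast_2d(P); c=(P-r["position"])@R.from_quat(r["orientation"]).as_matrix()
    u=c@r["camera_matrix"].T; return u[:,:2]/u[:,2:]
def cast(r,uv,z):
    uv=np.atleast_2d(uv).astype(float); d=np.c_[uv,np.ones(len(uv))]@np.linalg.inv(r["camera_matrix"]).T@R.from_quat(r["orientation"]).as_matrix().T
    p=np.array(r["position"]); return p+d*((z-p[2])/d[:,2])[:,None]
def crop(r,x0,y0,x1,y1,k,name):
    f=cv2.resize(r["frame"][y0:y1,x0:x1,::-1],None,fx=k,fy=k,interpolation=cv2.INTER_CUBIC); cv2.imwrite(name,f)
E
python3 - <<'E'
from h import *
d=pickle.load(open("im0.pkl","rb"));t=d["top"]
print(proj(t,[[0,0,0],[.145,.608,.223],[.3,0,0],[0,.3,0]]))
for p in[(197,215),(245,231),(302,187),(350,190),(395,168),(402,204)]:print(p,cast(t,p,0.03).round(3))
crop(t,170,140,420,250,3.2,"pics/c.png")
E
```

```text
[[271.73503938 347.80259006]
 [ 47.18338859 309.37981215]
 [270.93560378 254.38668369]
 [178.19777522 350.50941167]]
(197, 215) [[0.434 0.241 0.03 ]]
(245, 231) [[0.377 0.082 0.03 ]]
(302, 187) [[ 0.52  -0.109  0.03 ]]
(350, 190) [[ 0.506 -0.269  0.03 ]]
(395, 168) [[ 0.578 -0.424  0.03 ]]
(402, 204) [[ 0.454 -0.441  0.03 ]]
```

View pics/c.png

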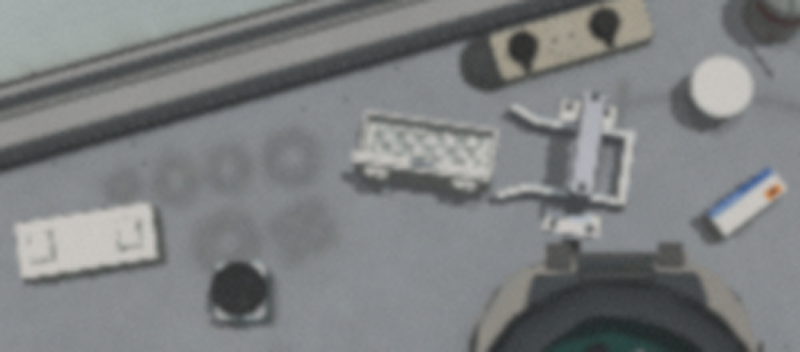

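The crop shows the upper box at crop (88,242), with its long axis roughly along world y. The base box is at (428,145) with its lid standing roughly vertical on the near (robot) side. The bay mouth faces image-left, its bar is at (590,145), and the end stop is at (630,170).

```bash
cat >> h.py <<'E'
def tool(s): return np.array(s["ee_pos"]),R.from_quat(s["tool_rot"]).as_matrix()
def go(s,P,ydir=None):
    """total shift (cm) in tool axes and twist to have tool y along world angle ydir (mod pi)"""
    p,M=tool(s); sh=M.T@(np.array(P)-p)*100; print("shift cm",sh.round(2),end=" ")
    if ydir is not None:
        a=np.arctan2(M[1,1],M[0,1]); tw=-(ydir-a); tw=(tw+np.pi/2)%np.pi-np.pi/2; print("twist",tw.round(4),end="")
    print()
E
python3 - <<'E'
from h import *
from rig import ctrl
t=pickle.load(open("im0.pkl","rb"))["top"]
w=ctrl.get_image("wrist"); s=ctrl.state(); p,M=tool(s)
print("cam in tool",M.T@(w["position"]-p),(M.T@R.from_quat(w["orientation"]).as_matrix()).round(3).tolist(),w["camera_matrix"][0])
f=t["frame"]; hsv=cv2.cvtColor(f,cv2.COLOR_RGB2HSV)
m=cv2.inRange(hsv,(0,0,165),(180,50,255)); m[:140]=0
m=cv2.morphologyEx(m,cv2.MORPH_CLOSE,np.ones((5,5)))
for c in cv2.findContours(m,cv2.RETR_EXTERNAL,cv2.CHAIN_APPROX_NONE)[0]:
    if cv2.contourArea(c)>150:
        x=c[:,0].mean(0)
        if not(170<x[0]<420 and x[1]<250):continue
        q=cast(t,c[:,0],0.05)[:,:2].astype(np.float32);r=cv2.minAreaRect(q);print(x,r)
E
```

```text
cam in tool [ 7.85055989e-02 -4.20391949e-05 -1.60530357e-01] [[0.001, -0.957, -0.289], [1.0, 0.001, -0.0], [0.001, -0.289, 0.957]] [290.38187918   0.         314.58789869]
[196.         214.58035714] ((0.43274033069610596, 0.23895512521266937), (0.05808880925178528, 0.13879531621932983), 8.160228729248047)
[302.21551724 187.56896552] ((0.5122026801109314, -0.10862090438604355), (0.14317350089550018, 0.049153026193380356), 80.52249145507812)
[349.16981132 181.26415094] ((0.5360995531082153, -0.2710942029953003), (0.11269428580999374, 0.08010706305503845), 33.35980987548828)
[395.32075472 166.28301887] ((0.5782437324523926, -0.4229300916194916), (0.05694969743490219, 0.0591202937066555), 87.05950164794922)
```

Request:
carry_out(plan=[{"gripper":1,"dx":-2.53,"dy":-2.93,"dz":-0.1},{"gripper":1,"dx":-2.53,"dy":-2.93,"dz":-0.1},{"gripper":1,"dx":-2.53,"dy":-2.93,"dz":-0.1},{"gripper":1,"dx":-2.53,"dy":-2.93,"dz":-0.1},{"gripper":1,"dx":-2.53,"dy":-2.93,"dz":-0.1},{"gripper":1,"dx":-2.53,"dy":-2.93,"dz":-0.1},{"gripper":1,"dx":-2.53,"dy":-2.93,"dz":-0.1},{"gripper":1,"dx":-2.53,"dy":-2.93,"dz":-0.1},{"gripper":1,"dx":-2.53,"dy":-2.93,"dz":-0.1},{"gripper":1,"dx":-2.53,"dy":-2.93,"dz":-0.1},{"gripper":1,"dx":-2.53,"dy":-2.93,"dz":-0.1},{"gripper":1,"dx":-2.53,"dy":-2.93,"dz":-0.1},{"gripper":1,"dx":-2.53,"dy":-2.93,"dz":-0.1},{"gripper":1,"dx":-2.53,"dy":-2.93,"dz":-0.1},{"gripper":1,"dx":-2.53,"dy":-2.93,"dz":-0.1},{"gripper":1,"dx":-2.53,"dy":-2.93,"dz":-0.1},{"gripper":1,"dx":-2.53,"dy":-2.93,"dz":-0.1},{"gripper":1,"dx":-2.53,"dy":-2.93,"dz":-0.1},{"gripper":1,"dx":-2.53,"dy":-2.93,"dz":-0.1},{"gripper":1,"dx":-2.53,"dy":-2.93,"dz":-0.1}])

```text
validation failed for argument at $.pl...
```

Request:
carry_out(plan=[{"gripper":0,"twist":0.12},{"gripper":0,"twist":0.12},{"gripper":0,"twist":0.12},{"gripper":0,"twist":0.12},{"gripper":0,"twist":0.12},{"gripper":0,"twist":0.12},{"gripper":0,"twist":0.12},{"gripper":0,"twist":0.12},{"gripper":0,"twist":0.12},{"gripper":0,"twist":0.12},{"gripper":0,"twist":0.12},{"gripper":0,"twist":0.12},{"gripper":0,"twist":0.05},{"gripper":0}])

```text
validation failed for argument at $.pl...
```

Run:
```python
from h import *
from rig import ctrl
w=ctrl.get_image("wrist"); t=ctrl.get_image("top"); s=ctrl.state(); pickle.dump(dict(wrist=w,top=t),open("im1.pkl","wb"))
print(s["t"],s["ee_pos"],tool(s)[1].round(3).tolist())
cv2.imwrite("pics/w1.png",w["frame"][:,:,::-1])
```

```text
0.25 [0.14537772 0.60766019 0.22228028] [[-0.973, 0.233, -0.0], [0.233, 0.973, -0.001], [-0.0, -0.001, -1.0]]
```

View pics/w1.png

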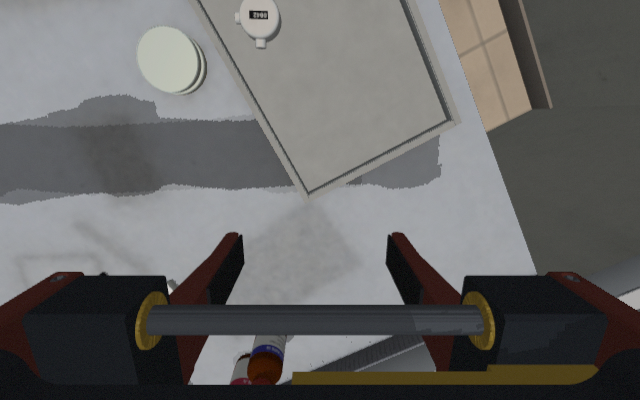

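The move rows were refused because some fields were missing, so this picture still shows the start area. It does tell me the fingers fill the lower half of the wrist view and useful sight lies toward tool +x. I'll resend with all fields.

Request:
carry_out(plan=[{"gripper":1,"dx":-2.53,"dy":-2.93,"dz":-0.1,"twist":0},{"gripper":1,"dx":-2.53,"dy":-2.93,"dz":-0.1,"twist":0},{"gripper":1,"dx":-2.53,"dy":-2.93,"dz":-0.1,"twist":0},{"gripper":1,"dx":-2.53,"dy":-2.93,"dz":-0.1,"twist":0},{"gripper":1,"dx":-2.53,"dy":-2.93,"dz":-0.1,"twist":0},{"gripper":1,"dx":-2.53,"dy":-2.93,"dz":-0.1,"twist":0},{"gripper":1,"dx":-2.53,"dy":-2.93,"dz":-0.1,"twist":0},{"gripper":1,"dx":-2.53,"dy":-2.93,"dz":-0.1,"twist":0},{"gripper":1,"dx":-2.53,"dy":-2.93,"dz":-0.1,"twist":0},{"gripper":1,"dx":-2.53,"dy":-2.93,"dz":-0.1,"twist":0},{"gripper":1,"dx":-2.53,"dy":-2.93,"dz":-0.1,"twist":0},{"gripper":1,"dx":-2.53,"dy":-2.93,"dz":-0.1,"twist":0},{"gripper":1,"dx":-2.53,"dy":-2.93,"dz":-0.1,"twist":0},{"gripper":1,"dx":-2.53,"dy":-2.93,"dz":-0.1,"twist":0},{"gripper":1,"dx":-2.53,"dy":-2.93,"dz":-0.1,"twist":0},{"gripper":1,"dx":-2.53,"dy":-2.93,"dz":-0.1,"twist":0},{"gripper":1,"dx":-2.53,"dy":-2.93,"dz":-0.1,"twist":0},{"gripper":1,"dx":-2.53,"dy":-2.93,"dz":-0.1,"twist":0},{"gripper":1,"dx":-2.53,"dy":-2.93,"dz":-0.1,"twist":0},{"gripper":1,"dx":-2.53,"dy":-2.93,"dz":-0.1,"twist":0}])

```text
t: 1.92
ee_pos: [0.5018, -0.0816, 0.243]
tool_rot: [0.117, 0.993, 0.0, 0.0]
contact_force: [1.2, 1.3, 0.8]
gripper_width: 0.0878
grip_force: 0.0
```

Request:
carry_out(plan=[{"gripper":1,"dx":0,"dy":0,"dz":0,"twist":0.115},{"gripper":1,"dx":0,"dy":0,"dz":0,"twist":0.115},{"gripper":1,"dx":0,"dy":0,"dz":0,"twist":0.115},{"gripper":1,"dx":0,"dy":0,"dz":0,"twist":0.115},{"gripper":1,"dx":0,"dy":0,"dz":0,"twist":0.115},{"gripper":1,"dx":0,"dy":0,"dz":0,"twist":0.115},{"gripper":1,"dx":0,"dy":0,"dz":0,"twist":0.115},{"gripper":1,"dx":0,"dy":0,"dz":0,"twist":0.115},{"gripper":1,"dx":0,"dy":0,"dz":0,"twist":0.115},{"gripper":1,"dx":0,"dy":0,"dz":0,"twist":0.115},{"gripper":1,"dx":0,"dy":0,"dz":0,"twist":0.115},{"gripper":1,"dx":0,"dy":0,"dz":0,"twist":0.115},{"gripper":1,"dx":0,"dy":0,"dz":0,"twist":0.115},{"gripper":1,"dx":-3,"dy":0,"dz":0,"twist":0},{"gripper":1,"dx":-3,"dy":0,"dz":0,"twist":0},{"gripper":1,"dx":-3,"dy":0,"dz":0,"twist":0},{"gripper":1,"dx":-3,"dy":0,"dz":0,"twist":0},{"gripper":1,"dx":0,"dy":0,"dz":0,"twist":0}])

```text
t: 3.42
ee_pos: [0.4803, -0.2043, 0.2433]
tool_rot: [0.763, 0.646, -0.001, 0.001]
contact_force: [-0.9, 0.4, -0.1]
gripper_width: 0.0881
grip_force: 0.0
```

Run:
```python
from h import *
from rig import ctrl
w=ctrl.get_image("wrist"); t=ctrl.get_image("top"); s=ctrl.state(); pickle.dump(dict(wrist=w,top=t),open("im1.pkl","wb"))
print(s["t"],s["ee_pos"],tool(s)[1].round(3).tolist())
cv2.imwrite("pics/w2.png",w["frame"][:,:,::-1])
```

```text
3.5167 [ 0.48172711 -0.19932791  0.24264128] [[0.161, 0.987, -0.0], [0.987, -0.161, 0.0], [0.0, -0.0, -1.0]]
```

View pics/w2.png

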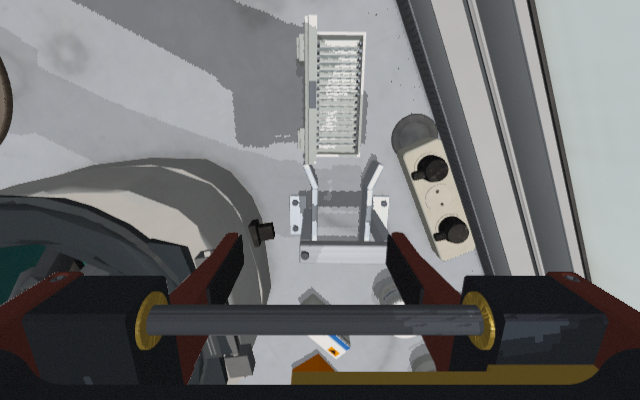

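The wrist view shows the base box tub at x 318–366, rows 32–157. Its lid is near vertical along the left side (x≈305–317). The bay's flares start at row ~160, its rails are at x≈312 and 372, and the bar is at rows 241–262. I'll enlarge this to read the corners.

Run:
```python
from h import *
f=pickle.load(open("im1.pkl","rb"))["wrist"]["frame"][:,:,::-1]
a=cv2.resize(f[5:155,290:385],None,fx=4,fy=4,interpolation=cv2.INTER_CUBIC);b=cv2.resize(f[130:280,285:390],None,fx=4,fy=4,interpolation=cv2.INTER_CUBIC)
cv2.imwrite("pics/w2c.png",np.hstack([a,b])); print(a.shape,b.shape)
```

```text
(600, 380, 3) (600, 420, 3)
```

View pics/w2c.png

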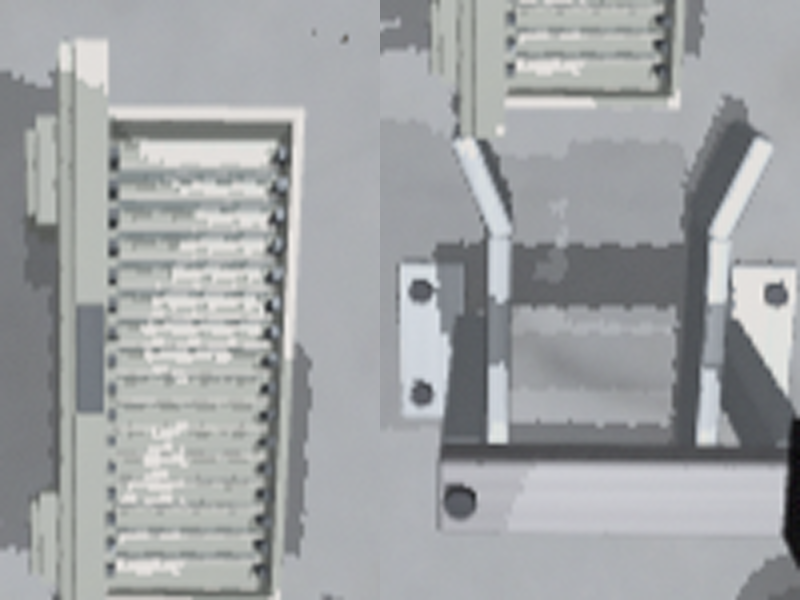

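Run:
```python
from h import *
w=pickle.load(open("im1.pkl","rb"))["wrist"]
L=lambda X,Y:(290+X/4,5+Y/4)
Q=lambda X,Y:(285+(X-380)/4,130+Y/4)
c=lambda p,z:cast(w,p,z)[0,:2]
a=c(L(304,108),.038);b=c(Q(679,108),.038);print("rim",a.round(4),b.round(4),np.linalg.norm(b-a))
ex=(b-a)/np.linalg.norm(b-a);ey=np.array([-ex[1],ex[0]]);C=(a+b)/2-.029*ey;print("box centre",C.round(4),"ang x",np.arctan2(ex[1],ex[0]).round(4))
l0,l1,r0,r1=[c(Q(*p),.04) for p in[(511,240),(508,440),(710,240),(697,440)]]
m0=(l0+r0)/2;m1=(l1+r1)/2;print("width",np.linalg.norm(l0-r0),np.linalg.norm(l1-r1))
for u,v in((l0,l1),(r0,r1),(m0,m1)):print("rail ang",np.arctan2(*(v-u)[::-1]).round(4))
t0,t1=c(Q(478,137),.04),c(Q(750,133),.04);print("tips",np.linalg.norm(t0-t1),((t0+t1)/2).round(4),m0.round(4),m1.round(4))
bf=[c(Q(X,458),.127) for X in(442,780)];br=[c(Q(442,530),.127)];print("bar",bf,br)
for X,Y in((60,40),(108,40)):
  for z in(.09,.096):print("lid far",((c(L(X,Y),z)-C)@np.c_[ex,ey]).round(4))
for X,Y in((455,130),(503,130)):print("lid near",((c(Q(X,Y),.095)-C)@np.c_[ex,ey]).round(4))
```

```text
rim [ 0.5656 -0.0502] [ 0.542  -0.1878] 0.13969645963283536
box centre [ 0.5252 -0.1141] ang x -1.7408
width 0.06441056893010436 0.06451816039615782
rail ang -1.7474
rail ang -1.7459
rail ang -1.7466
tips 0.08567843125116795 [ 0.5205 -0.1926] [ 0.5147 -0.2263] [ 0.5024 -0.2957]
bar [array([ 0.45841047, -0.2532223 ]), array([ 0.54542013, -0.2677857 ])] [array([ 0.45466476, -0.27387773])]
lid far [-0.0715 -0.0376]
lid far [-0.0698 -0.0375]
lid far [-0.0716 -0.0263]
lid far [-0.0699 -0.0263]
lid near [ 0.0677 -0.0395]
lid near [ 0.0677 -0.0267]
```

The box and bay poses agree with the given dimensions. Base centre is (0.525, -0.114), the x axis is at -1.741 rad, home is about (0.511, -0.246) and the lid is at about 1.52 rad. Next I'll close the fingers and move to the outer side of the lid.

Request:
carry_out(plan=[{"gripper":0,"dx":2.53,"dy":-1.16,"dz":0,"twist":0.008},{"gripper":0,"dx":2.53,"dy":-1.16,"dz":0,"twist":0},{"gripper":0,"dx":2.53,"dy":-1.16,"dz":0,"twist":0},{"gripper":0,"dx":2.53,"dy":-1.16,"dz":0,"twist":0},{"gripper":0,"dx":0,"dy":0,"dz":2,"twist":0},{"gripper":0,"dx":0,"dy":0,"dz":2,"twist":0},{"gripper":0,"dx":0,"dy":0,"dz":0,"twist":0}])

```text
t: 4.1
ee_pos: [0.4515, -0.0879, 0.2002]
tool_rot: [0.762, 0.647, -0.001, -0.002]
contact_force: [-0.7, 0.0, 0.1]
gripper_width: 0.0443
grip_force: 0.0
```

Request:
carry_out(plan=[{"gripper":0,"dx":0,"dy":0,"dz":0,"twist":0},{"gripper":0,"dx":0,"dy":0,"dz":0,"twist":0},{"gripper":0,"dx":0,"dy":0,"dz":0,"twist":0},{"gripper":0,"dx":0,"dy":0,"dz":3.0,"twist":0},{"gripper":0,"dx":0,"dy":0,"dz":3.0,"twist":0},{"gripper":0,"dx":0,"dy":0,"dz":3.0,"twist":0},{"gripper":0,"dx":0,"dy":0,"dz":3.2,"twist":0},{"gripper":0,"dx":0,"dy":0,"dz":0,"twist":0},{"gripper":0,"dx":0,"dy":1.0,"dz":0,"twist":0},{"gripper":0,"dx":0,"dy":1.0,"dz":0,"twist":0},{"gripper":0,"dx":0,"dy":0.9,"dz":0,"twist":0},{"gripper":0,"dx":0,"dy":0.9,"dz":0,"twist":0},{"gripper":0,"dx":0,"dy":0.8,"dz":0.25,"twist":0},{"gripper":0,"dx":0,"dy":0.8,"dz":0.25,"twist":0},{"gripper":0,"dx":0,"dy":0.7,"dz":0.5,"twist":0},{"gripper":0,"dx":0,"dy":0.6,"dz":0.5,"twist":0},{"gripper":0,"dx":0,"dy":0.5,"dz":0.6,"twist":0},{"gripper":0,"dx":0,"dy":0.5,"dz":0.7,"twist":0},{"gripper":0,"dx":0,"dy":0,"dz":0,"twist":0}])

```text
t: 5.68
ee_pos: [0.5289, -0.1036, 0.051]
tool_rot: [0.764, 0.646, -0.001, -0.0]
contact_force: [0.1, 0.4, 0.1]
gripper_width: 0.0006
grip_force: 0.0
```

Request:
carry_out(plan=[{"gripper":0,"dx":0,"dy":0,"dz":0.15,"twist":0},{"gripper":0,"dx":0,"dy":0,"dz":0.15,"twist":0},{"gripper":0,"dx":0,"dy":0,"dz":0,"twist":0}])

```text
t: 5.93
ee_pos: [0.5286, -0.1038, 0.0503]
tool_rot: [0.764, 0.645, 0.0, -0.0]
contact_force: [-3.0, 0.5, 7.2]
gripper_width: 0.0006
grip_force: 3.7
```

Request:
carry_out(plan=[{"gripper":0,"dx":0,"dy":0,"dz":-3.5,"twist":0},{"gripper":1,"dx":0,"dy":0,"dz":-3.5,"twist":0},{"gripper":1,"dx":-1.5,"dy":0,"dz":-3.5,"twist":0},{"gripper":1,"dx":-2.5,"dy":0,"dz":-3.0,"twist":0},{"gripper":1,"dx":-3,"dy":0,"dz":0,"twist":0},{"gripper":1,"dx":-3,"dy":0,"dz":0,"twist":0},{"gripper":1,"dx":0,"dy":0,"dz":0,"twist":0},{"gripper":1,"dx":0,"dy":0,"dz":0,"twist":0}])

```text
t: 6.6
ee_pos: [0.5114, -0.2039, 0.185]
tool_rot: [0.765, 0.644, 0.0, 0.0]
contact_force: [-0.3, -0.0, 0.3]
gripper_width: 0.0433
grip_force: 0.0
```

Run:
```python
from h import *
from rig import ctrl
w=ctrl.get_image("wrist"); s=ctrl.state(); pickle.dump(w,open("im3.pkl","wb"))
print(s["t"],s["ee_pos"],s["contact_force"])
f=w["frame"][:,:,::-1]
uv=proj(w,[0.5252,-.1141,.05])[0].round().astype(int);print(uv)
y0=max(uv[1]-80,0);x0=uv[0]-80;print(x0,y0)
crop(w,x0,y0,x0+180,y0+150,4,"pics/w3.png")
```

```text
6.65 [ 0.51187584 -0.20228247  0.18455515] [ 1.12545739  0.02453008 -0.43823277]
[312 101]
232 21
```

View pics/w3.png

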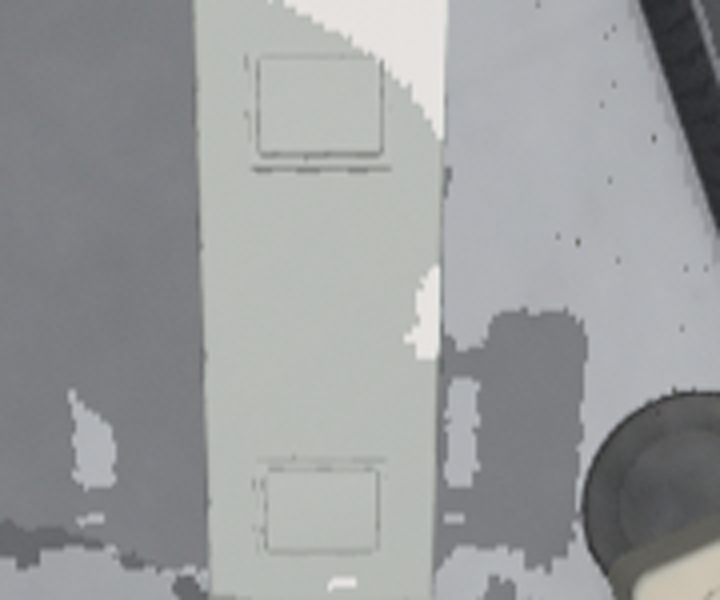

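The lid is shut and flat. The lug tops show at crop (258–382, 56–154) and (266–378, 468–552).

Run:
```python
from h import *
w=pickle.load(open("im3.pkl","rb"))
k=lambda X,Y:(232+X/4,21+Y/4)
def rect(pts,z): 
    q=cast(w,[k(*p) for p in pts],z)[:,:2];print(np.linalg.norm(q[1]-q[0]).round(4),np.linalg.norm(q[2]-q[1]).round(4));return q.mean(0)
A=rect([(258,56),(382,56),(383,155),(259,154)],.058);B=rect([(266,468),(378,468),(379,552),(265,552)],.058)
d=B-A;print(A.round(4),B.round(4),np.linalg.norm(d).round(4),"centre",((A+B)/2).round(4),"ang",np.arctan2(d[1],d[0]).round(4))
# lid side edges at z=.05
e=[cast(w,[k(*p)],.05)[0,:2] for p in[(203,300),(442,300),(207,500),(436,500)]]
print("edge mid",((e[0]+e[1])/2).round(4),np.linalg.norm(e[0]-e[1]).round(4),((e[2]+e[3])/2).round(4))
from rig import ctrl; s=ctrl.state(); go(s,[.433,.239,.2],.142)
```

```text
0.0274 0.0199
0.0272 0.0204
[ 0.5333 -0.07  ] [ 0.5183 -0.1581] 0.0894 centre [ 0.5258 -0.1141] ang -1.7394
edge mid [ 0.5268 -0.1098] 0.0573 [ 0.5184 -0.1564]
shift cm [ 42.18 -15.18  -1.51] twist -0.3105
```

Request:
carry_out(plan=[{"gripper":1,"dx":3.36,"dy":-1.23,"dz":-0.15,"twist":0},{"gripper":1,"dx":3.36,"dy":-1.23,"dz":-0.15,"twist":0},{"gripper":1,"dx":3.36,"dy":-1.23,"dz":-0.15,"twist":0},{"gripper":1,"dx":3.36,"dy":-1.23,"dz":-0.15,"twist":0},{"gripper":1,"dx":3.36,"dy":-1.23,"dz":-0.15,"twist":0},{"gripper":1,"dx":3.36,"dy":-1.23,"dz":-0.15,"twist":0},{"gripper":1,"dx":3.36,"dy":-1.23,"dz":-0.15,"twist":0},{"gripper":1,"dx":3.36,"dy":-1.23,"dz":-0.15,"twist":0},{"gripper":1,"dx":3.36,"dy":-1.23,"dz":-0.15,"twist":0},{"gripper":1,"dx":3.36,"dy":-1.23,"dz":-0.15,"twist":0},{"gripper":1,"dx":0,"dy":0,"dz":0,"twist":-0.103},{"gripper":1,"dx":0,"dy":0,"dz":0,"twist":-0.103},{"gripper":1,"dx":0,"dy":0,"dz":0,"twist":-0.103},{"gripper":1,"dx":0,"dy":0,"dz":0,"twist":0},{"gripper":1,"dx":0,"dy":0,"dz":0,"twist":0}])

```text
t: 7.9
ee_pos: [0.4463, 0.1504, 0.1994]
tool_rot: [0.656, 0.755, -0.0, -0.0]
contact_force: [0.3, -0.5, 0.9]
gripper_width: 0.0877
grip_force: 0.0
```

Run:
```python
from h import *
from rig import ctrl
w=ctrl.get_image("wrist"); s=ctrl.state(); pickle.dump(w,open("im4.pkl","wb"))
print(s["t"],s["ee_pos"],s["gripper_width"])
uv=proj(w,[0.433,.239,.05])[0].round().astype(int);print(uv)
y0=max(uv[1]-100,0);x0=uv[0]-90;print(x0,y0)
crop(w,x0,y0,x0+180,y0+150,4,"pics/w4.png")
```

```text
7.95 [0.4464479  0.15012518 0.19947687] 0.08774276269904638
[313 103]
223 3
```

View pics/w4.png

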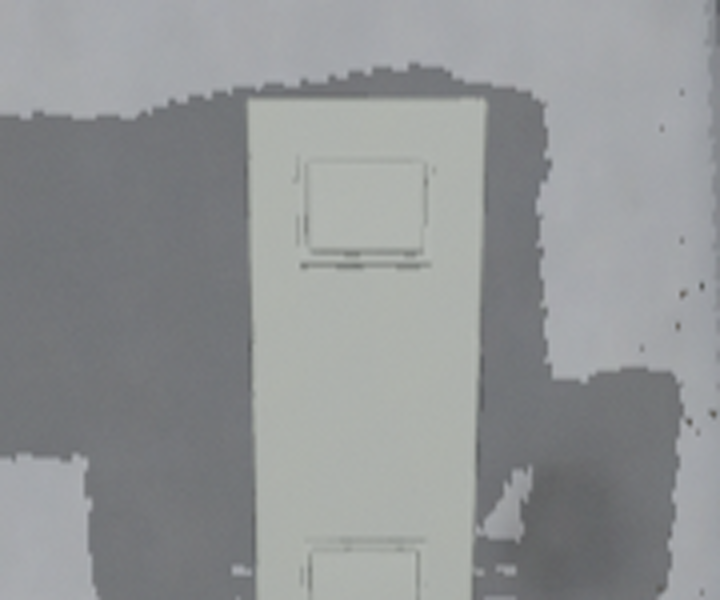

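The upper box's far lug top is at crop (308–425, 160–250), and the near lug's upper edge runs (311–418, 548).

Run:
```python
from h import *
w=pickle.load(open("im4.pkl","rb"))
k=lambda X,Y:(223+X/4,3+Y/4)
c=lambda pts,z:cast(w,[k(*p) for p in pts],z)[:,:2]
q=c([(308,160),(425,160),(425,250),(309,249)],.058);A=q.mean(0);e=c([(311,548),(418,548)],.058).mean(0)
d=e-A;n=d/np.linalg.norm(d);B=e+.01*n;print(np.linalg.norm(B-A).round(4),"centre",((A+B)/2).round(4),"ang",np.arctan2(*d[::-1]).round(4))
g=c([(248,98),(487,98),(257,590),(473,590)],.05);m0,m1=g[:2].mean(0),g[2:].mean(0);print("edges ang",np.arctan2(*(m1-m0)[::-1]).round(4),"far end->centre",(m0+.07*(m1-m0)/np.linalg.norm(m1-m0)).round(4),np.linalg.norm(g[0]-g[1]))
a=np.arctan2(*(m1-m0)[::-1])+np.pi/2
from rig import ctrl; s=ctrl.state(); C=(A+B)/2; print("ydir",a);go(s,[*C,.03],a)
```

```text
0.0894 centre [0.4345 0.2374] ang -1.4368
edges ang -1.4351 far end->centre [0.4347 0.2365] 0.05646176158338792
ydir 0.1357073922206864
shift cm [ 8.81  0.04 16.95] twist 0.0038
```

Request:
carry_out(grip_force=25, plan=[{"gripper":1,"dx":2.94,"dy":0,"dz":0,"twist":0.004},{"gripper":1,"dx":2.94,"dy":0,"dz":0,"twist":0},{"gripper":1,"dx":2.94,"dy":0,"dz":0,"twist":0},{"gripper":1,"dx":0,"dy":0,"dz":3.5,"twist":0},{"gripper":1,"dx":0,"dy":0,"dz":3.5,"twist":0},{"gripper":1,"dx":0,"dy":0,"dz":3.5,"twist":0},{"gripper":1,"dx":0,"dy":0,"dz":3.5,"twist":0},{"gripper":1,"dx":0,"dy":0,"dz":3,"twist":0},{"gripper":1,"dx":0,"dy":0,"dz":1.4,"twist":0},{"gripper":1,"dx":0,"dy":0,"dz":0,"twist":0},{"gripper":0,"dx":0,"dy":0,"dz":0,"twist":0},{"gripper":0,"dx":0,"dy":0,"dz":0,"twist":0},{"gripper":0,"dx":0,"dy":0,"dz":0,"twist":0},{"gripper":0,"dx":0,"dy":0,"dz":0,"twist":0},{"gripper":0,"dx":0,"dy":0,"dz":0,"twist":0},{"gripper":0,"dx":0,"dy":0,"dz":0,"twist":0},{"gripper":0,"dx":0,"dy":0,"dz":0,"twist":0}])

```text
t: 9.37
ee_pos: [0.4345, 0.2373, 0.0166]
tool_rot: [0.657, 0.754, 0.0, -0.0]
contact_force: [-2.8, -0.3, 8.0]
gripper_width: 0.0578
grip_force: 25.0
```

Run:
```python
from h import *
from rig import ctrl
s=ctrl.state();p,M=tool(s);print(s["t"],p,M.round(4).tolist(),s["gripper_width"],s["grip_force"])
# lifted 13 cm, target above base
s["ee_pos"]=p+[0,0,.13];go(s,[.5258,-.1141,.15],-.1687)
print("box in tool x",((np.array([.4345,.2374])-p[:2])@M[:2,0]).round(4))
```

```text
9.3667 [0.43453697 0.23734928 0.01655673] [[-0.1377, 0.9905, -0.0], [0.9905, 0.1377, 0.0013], [0.0013, 0.0001, -1.0]] 0.05776336931360006 24.99984685331583
shift cm [-36.07   4.2   -0.39] twist 0.3068
box in tool x 0.0001
```

Request:
carry_out(plan=[{"gripper":0,"dx":0,"dy":0,"dz":-1.5,"twist":0},{"gripper":0,"dx":0,"dy":0,"dz":-3,"twist":0},{"gripper":0,"dx":0,"dy":0,"dz":-3,"twist":0},{"gripper":0,"dx":0,"dy":0,"dz":-3,"twist":0},{"gripper":0,"dx":0,"dy":0,"dz":-2.5,"twist":0},{"gripper":0,"dx":-1.8,"dy":0.21,"dz":0,"twist":0},{"gripper":0,"dx":-3.0,"dy":0.35,"dz":0,"twist":0},{"gripper":0,"dx":-3.0,"dy":0.35,"dz":0,"twist":0},{"gripper":0,"dx":-3.0,"dy":0.35,"dz":0,"twist":0},{"gripper":0,"dx":-3.0,"dy":0.35,"dz":0,"twist":0},{"gripper":0,"dx":-3.0,"dy":0.35,"dz":0,"twist":0},{"gripper":0,"dx":-3.0,"dy":0.35,"dz":0,"twist":0},{"gripper":0,"dx":-3.0,"dy":0.35,"dz":0,"twist":0},{"gripper":0,"dx":-3.0,"dy":0.35,"dz":0,"twist":0},{"gripper":0,"dx":-3.0,"dy":0.35,"dz":0,"twist":0},{"gripper":0,"dx":-3.0,"dy":0.35,"dz":0,"twist":0},{"gripper":0,"dx":-2.8,"dy":0.33,"dz":0,"twist":0},{"gripper":0,"dx":-1.5,"dy":0.16,"dz":0,"twist":0},{"gripper":0,"dx":0,"dy":0,"dz":0,"twist":0.1}])

```text
t: 10.95
ee_pos: [0.5259, -0.1196, 0.1462]
tool_rot: [0.695, 0.719, -0.0, 0.001]
contact_force: [-1.8, 0.2, -3.3]
gripper_width: 0.0578
grip_force: 25.0
```

Request:
carry_out(plan=[{"gripper":0,"dx":0,"dy":0,"dz":0,"twist":0.1},{"gripper":0,"dx":0,"dy":0,"dz":0,"twist":0.1},{"gripper":0,"dx":0,"dy":0,"dz":0,"twist":0.007},{"gripper":0,"dx":0,"dy":0,"dz":0,"twist":0},{"gripper":0,"dx":0,"dy":0,"dz":0,"twist":0}])

```text
t: 11.37
ee_pos: [0.5258, -0.1146, 0.1456]
tool_rot: [0.763, 0.646, -0.0, -0.0]
contact_force: [0.6, -0.1, -3.4]
gripper_width: 0.0577
grip_force: 25.0
```

```bash
cat > look.py <<'E'
from h import *
from rig import ctrl
s=ctrl.state();p,M=tool(s);print(s["t"],p.round(4),s["gripper_width"],s["contact_force"],s["wrist_torque"])
go(s,[.5258,-.1141,.075],-.1687)
E
python3 look.py
python3 - <<'E'
from h import *
from rig import ctrl
w=ctrl.get_image("wrist"); pickle.dump(w,open("im5.pkl","wb")); cv2.imwrite("pics/w5.png",w["frame"][:,:,::-1])
# top-face (lug top) points of held box: bottom origin at TCP-0.0166
s=ctrl.state();p,M=tool(s)
for X in(.03,.045,.055,.07):print(X,proj(w,p+M@[X,0,.0166-.058]).round(1),proj(w,p+M@[X,.029,.0166-.05]).round(1))
E
```

```text
11.3667 [ 0.5258 -0.1146  0.1456] 0.05765060131995309 [ 0.59118712 -0.09356233 -3.37077973] [-0.08087108  0.04075124 -0.01293836]
shift cm [ 0.05 -0.    7.06] twist 0.0032
0.03 [[312.5 230. ]] [[374.6 223.5]]
0.045 [[312.5 197.4]] [[376.6 192.6]]
0.055 [[312.5 174.4]] [[378.  170.8]]
0.07 [[312.5 137.7]] [[380.2 136.3]]
```

Request:
carry_out(plan=[{"gripper":0,"dx":0.05,"dy":0,"dz":1.5,"twist":0.003},{"gripper":0,"dx":0,"dy":0,"dz":2,"twist":0},{"gripper":0,"dx":0,"dy":0,"dz":2,"twist":0},{"gripper":0,"dx":0,"dy":0,"dz":1.0,"twist":0},{"gripper":0,"dx":0,"dy":0,"dz":0.2,"twist":0},{"gripper":0,"dx":0,"dy":0,"dz":0.2,"twist":0},{"gripper":0,"dx":0,"dy":0,"dz":0.2,"twist":0},{"gripper":0,"dx":0,"dy":0,"dz":0.1,"twist":0},{"gripper":0,"dx":0,"dy":0,"dz":0,"twist":0}])

```text
t: 12.17
ee_pos: [0.5264, -0.1145, 0.0742]
tool_rot: [0.765, 0.644, 0.0, 0.0]
contact_force: [0.2, 0.1, -3.6]
gripper_width: 0.0579
grip_force: 25.0
```

```bash
python3 look.py
```

```text
12.1667 [ 0.5264 -0.1145  0.0742] 0.057875496263465165 [ 0.21782199  0.07077125 -3.57538568] [-0.11004764  0.06374041  0.03103243]
shift cm [ 0.02 -0.07 -0.08] twist -0.003
```

Request:
carry_out(plan=[{"gripper":0,"dx":0,"dy":-0.04,"dz":0.15,"twist":0},{"gripper":0,"dx":0,"dy":0,"dz":0.15,"twist":0},{"gripper":0,"dx":0,"dy":0,"dz":0.15,"twist":0},{"gripper":0,"dx":0,"dy":0,"dz":0.15,"twist":0},{"gripper":0,"dx":0,"dy":0,"dz":0.1,"twist":0},{"gripper":0,"dx":0,"dy":0,"dz":0,"twist":0}])

```text
t: 12.67
ee_pos: [0.5256, -0.1143, 0.0666]
tool_rot: [0.765, 0.644, 0.0, -0.0]
contact_force: [0.1, 0.4, -2.9]
gripper_width: 0.0577
grip_force: 25.0
```

Request:
carry_out(plan=[{"gripper":0,"dx":0,"dy":0,"dz":0.08,"twist":0},{"gripper":0,"dx":0,"dy":0,"dz":0.05,"twist":0},{"gripper":0,"dx":0,"dy":0,"dz":0,"twist":0}])

```text
t: 12.92
ee_pos: [0.5257, -0.1143, 0.0665]
tool_rot: [0.765, 0.644, 0.0, -0.0]
contact_force: [-4.5, 2.1, 13.4]
gripper_width: 0.0579
grip_force: 25.0
```

The upper box seated at the locked height (TCP 66.5 mm, contact felt). Letting go, then regripping both boxes at the seam near the rear end.

Request:
carry_out(plan=[{"gripper":0,"dx":0,"dy":0,"dz":-0.1,"twist":0},{"gripper":0.85,"dx":0,"dy":0,"dz":0,"twist":0},{"gripper":0.85,"dx":0,"dy":0,"dz":0,"twist":0},{"gripper":0.85,"dx":0,"dy":0,"dz":0,"twist":0},{"gripper":0.85,"dx":0,"dy":0,"dz":0,"twist":0},{"gripper":0.85,"dx":1.5,"dy":0,"dz":0,"twist":0},{"gripper":0.85,"dx":2.2,"dy":0,"dz":0,"twist":0},{"gripper":0.85,"dx":2.1,"dy":0,"dz":0,"twist":0},{"gripper":0.85,"dx":0,"dy":0,"dz":1.5,"twist":0},{"gripper":0.85,"dx":0,"dy":0,"dz":1.4,"twist":0},{"gripper":0.85,"dx":0,"dy":0,"dz":0,"twist":0}])

```text
t: 13.83
ee_pos: [0.5343, -0.0563, 0.0354]
tool_rot: [0.765, 0.644, -0.001, -0.001]
contact_force: [-0.8, 0.3, 0.3]
gripper_width: 0.0744
grip_force: 0.0
```

```bash
python3 look.py
python3 - <<'E'
from h import *
from rig import ctrl
r=ctrl.get_image("side"); t=ctrl.get_image("top");pickle.dump((r,t),open("im6.pkl","wb"))
a=cv2.resize(r["frame"][160:270,270:440,::-1],None,fx=4,fy=4,interpolation=cv2.INTER_CUBIC)
cv2.imwrite("pics/s6.png",a)
E
```

```text
13.8333 [ 0.5343 -0.0563  0.0354] 0.07444438484440637 [-0.84184047  0.28737066  0.3208362 ] [-0.10161243  0.07142695  0.00566394]
shift cm [-5.84  0.13 -3.96] twist -0.0019
```

View pics/s6.png

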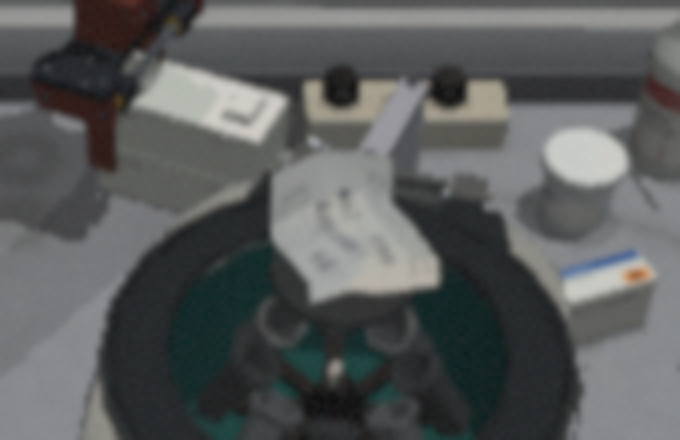

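The last picture shows the boxes stacked with a closed seam and only the thin joint line visible. Now I'll grip both, centre them on the bay line and slide partway in.

Request:
carry_out(grip_force=20, plan=[{"gripper":0,"dx":0,"dy":0,"dz":0,"twist":0},{"gripper":0,"dx":0,"dy":0,"dz":0,"twist":0},{"gripper":0,"dx":0,"dy":0,"dz":0,"twist":0},{"gripper":0,"dx":0,"dy":0,"dz":0,"twist":0},{"gripper":0,"dx":0,"dy":0,"dz":0,"twist":0},{"gripper":0,"dx":0,"dy":0.2,"dz":0,"twist":0.009},{"gripper":0,"dx":0,"dy":0.3,"dz":0,"twist":0},{"gripper":0,"dx":0,"dy":0.3,"dz":0,"twist":0},{"gripper":0,"dx":0,"dy":0.25,"dz":0,"twist":0},{"gripper":0,"dx":-0.5,"dy":0,"dz":0,"twist":0},{"gripper":0,"dx":-0.8,"dy":0,"dz":0,"twist":0},{"gripper":0,"dx":-0.8,"dy":0,"dz":0,"twist":0},{"gripper":0,"dx":-0.8,"dy":0,"dz":0,"twist":0},{"gripper":0,"dx":-0.8,"dy":0,"dz":0,"twist":0},{"gripper":0,"dx":0,"dy":0,"dz":0,"twist":0}])

```text
t: 15.18
ee_pos: [0.5397, -0.0957, 0.0379]
tool_rot: [0.768, 0.64, 0.001, 0.0]
contact_force: [-0.0, -0.1, 2.6]
gripper_width: 0.0581
grip_force: 20.0
```

```bash
cat > look2.py <<'E'
from h import *
from rig import ctrl
s=ctrl.state();p,M=tool(s)
e=np.array([-.1749,-.9846]);n=np.array([.9846,-.1749]);d=p[:2]-[.5112,-.246]
print(s["t"],"bay x,y",(d@e).round(4),(d@n).round(4),"z",p[2].round(4),"yaw err",(np.arctan2(M[1,1],M[0,1])-(-1.7466+np.pi/2)).round(4),s["gripper_width"],s["contact_force"].round(1) if hasattr(s["contact_force"],"round") else s["contact_force"])
E
python3 look2.py
```

```text
15.1833 bay x,y -0.1529 0.0018 z 0.0379 yaw err -0.0058 0.05806247129385643 [-0.  -0.1  2.6]
```

Request:
carry_out(plan=[{"gripper":0,"dx":0,"dy":-0.15,"dz":0,"twist":-0.005},{"gripper":0,"dx":-0.5,"dy":0,"dz":0,"twist":0},{"gripper":0,"dx":-0.8,"dy":0,"dz":0,"twist":0},{"gripper":0,"dx":-0.8,"dy":0,"dz":0,"twist":0},{"gripper":0,"dx":-0.8,"dy":0,"dz":0,"twist":0},{"gripper":0,"dx":-0.8,"dy":0,"dz":0,"twist":0},{"gripper":0,"dx":0,"dy":0,"dz":0,"twist":0}])

```text
t: 15.77
ee_pos: [0.5317, -0.1314, 0.0378]
tool_rot: [0.766, 0.642, 0.001, -0.0]
contact_force: [1.7, 1.9, 3.4]
gripper_width: 0.058
grip_force: 20.0
```

```bash
python3 look2.py
```

```text
15.7667 bay x,y -0.1164 0.0001 z 0.0378 yaw err 0.0001 0.057978170257044735 [1.7 1.9 3.4]
```

Request:
carry_out(plan=[{"gripper":0.85,"dx":0,"dy":0,"dz":0,"twist":0},{"gripper":0.85,"dx":0,"dy":0,"dz":0,"twist":0},{"gripper":0.85,"dx":0,"dy":0,"dz":0,"twist":0},{"gripper":0.85,"dx":0,"dy":0,"dz":0,"twist":0},{"gripper":0.85,"dx":2.1,"dy":0,"dz":0,"twist":0},{"gripper":0.85,"dx":2.1,"dy":0,"dz":0,"twist":0},{"gripper":0,"dx":0,"dy":0,"dz":0,"twist":0},{"gripper":0,"dx":0,"dy":0,"dz":0,"twist":0},{"gripper":0,"dx":0,"dy":0,"dz":0,"twist":0},{"gripper":0,"dx":0,"dy":0,"dz":0,"twist":0},{"gripper":0,"dx":0,"dy":0,"dz":0,"twist":0},{"gripper":0,"dx":0,"dy":0,"dz":0,"twist":0},{"gripper":0,"dx":0,"dy":0,"dz":0,"twist":0},{"gripper":0,"dx":0,"dy":0,"dz":0,"twist":0},{"gripper":0,"dx":0,"dy":0,"dz":0,"twist":0},{"gripper":0,"dx":-0.8,"dy":0,"dz":0,"twist":0},{"gripper":0,"dx":-0.8,"dy":0,"dz":0,"twist":0},{"gripper":0,"dx":-0.6,"dy":0,"dz":0,"twist":0},{"gripper":0,"dx":-0.6,"dy":0,"dz":0,"twist":0}])

```text
t: 17.35
ee_pos: [0.5336, -0.1171, 0.0374]
tool_rot: [0.766, 0.642, 0.001, -0.001]
contact_force: [0.7, 7.7, 1.1]
gripper_width: 0.0006
grip_force: 3.5
```

```bash
python3 look2.py
```

```text
17.35 bay x,y -0.1309 -0.0005 z 0.0374 yaw err 0.0001 0.0006299202402018359 [0.7 7.7 1.1]
```

Pushing with about 8 N, as expected. Continuing.

Request:
carry_out(plan=[{"gripper":0,"dx":-0.6,"dy":0,"dz":0,"twist":0},{"gripper":0,"dx":-0.6,"dy":0,"dz":0,"twist":0},{"gripper":0,"dx":-0.6,"dy":0,"dz":0,"twist":0},{"gripper":0,"dx":-0.6,"dy":0,"dz":0,"twist":0},{"gripper":0,"dx":-0.6,"dy":0,"dz":0,"twist":0},{"gripper":0,"dx":-0.6,"dy":0,"dz":0,"twist":0},{"gripper":0,"dx":0,"dy":0,"dz":0,"twist":0}])

```text
t: 17.93
ee_pos: [0.5268, -0.1531, 0.0373]
tool_rot: [0.767, 0.642, 0.0, -0.001]
contact_force: [0.1, 4.6, 0.4]
gripper_width: 0.0008
grip_force: 2.1
```

```bash
python3 look2.py
```

```text
17.9333 bay x,y -0.0942 -0.0009 z 0.0373 yaw err -0.0008 0.0008476762494324059 [0.1 4.6 0.4]
```

Request:
carry_out(plan=[{"gripper":0,"dx":-0.4,"dy":0.03,"dz":0,"twist":0},{"gripper":0,"dx":-0.4,"dy":0.03,"dz":0,"twist":0},{"gripper":0,"dx":-0.2,"dy":0,"dz":0,"twist":0},{"gripper":0,"dx":-0.2,"dy":0,"dz":0,"twist":0},{"gripper":0,"dx":0,"dy":0,"dz":0,"twist":0}])

```text
t: 18.35
ee_pos: [0.5254, -0.163, 0.0373]
tool_rot: [0.766, 0.643, 0.001, -0.002]
contact_force: [-1.5, 8.6, 3.9]
gripper_width: 0.0005
grip_force: 4.3
```

```bash
python3 look2.py
```

```text
18.35 bay x,y -0.0842 -0.0005 z 0.0373 yaw err 0.0006 0.0005021868485775442 [-1.5  8.6  3.9]
```

Request:
carry_out(plan=[{"gripper":0,"dx":-0.15,"dy":0,"dz":0,"twist":0},{"gripper":0,"dx":-0.15,"dy":0,"dz":0,"twist":0},{"gripper":0,"dx":0,"dy":0,"dz":0,"twist":0}])

```text
t: 18.6
ee_pos: [0.525, -0.1648, 0.0373]
tool_rot: [0.766, 0.643, 0.001, -0.003]
contact_force: [-1.5, 11.8, 6.9]
gripper_width: 0.0005
grip_force: 6.0
```

```bash
python3 look2.py
```

```text
18.6 bay x,y -0.0824 -0.0006 z 0.0373 yaw err 0.0014 0.00048090557046042825 [-1.5 11.8  6.9]
```

Request:
carry_out(plan=[{"gripper":0,"dx":-0.15,"dy":0,"dz":0,"twist":0},{"gripper":0,"dx":-0.15,"dy":0,"dz":0,"twist":0},{"gripper":0,"dx":0,"dy":0,"dz":0,"twist":0}])

```text
t: 18.85
ee_pos: [0.525, -0.1649, 0.0372]
tool_rot: [0.765, 0.644, 0.002, -0.004]
contact_force: [-0.8, 19.6, 8.9]
gripper_width: 0.0008
grip_force: 9.6
```

```bash
python3 look2.py
```

```text
18.85 bay x,y -0.0823 -0.0006 z 0.0372 yaw err 0.0033 0.0007518320654470998 [-0.8 19.6  8.9]
```

Request:
carry_out(plan=[{"gripper":0,"dx":-0.15,"dy":0,"dz":0,"twist":0},{"gripper":0,"dx":0,"dy":0,"dz":0,"twist":0},{"gripper":0,"dx":0.6,"dy":0,"dz":0,"twist":0},{"gripper":0,"dx":2,"dy":0,"dz":0,"twist":0},{"gripper":0,"dx":2,"dy":0,"dz":-2,"twist":0},{"gripper":0,"dx":0,"dy":0,"dz":-4,"twist":0},{"gripper":0,"dx":0,"dy":0,"dz":-4,"twist":0},{"gripper":0,"dx":0,"dy":0,"dz":-4,"twist":0},{"gripper":0,"dx":0,"dy":0,"dz":-3,"twist":0},{"gripper":0.9,"dx":-4,"dy":0,"dz":0,"twist":0},{"gripper":0.9,"dx":-4,"dy":0,"dz":0,"twist":0},{"gripper":0.9,"dx":-4,"dy":0,"dz":0,"twist":0},{"gripper":0.9,"dx":-4,"dy":0,"dz":0,"twist":0},{"gripper":0.9,"dx":-3,"dy":0,"dz":0,"twist":0},{"gripper":0.9,"dx":0,"dy":0,"dz":0,"twist":0},{"gripper":0.9,"dx":0,"dy":0,"dz":0,"twist":0}])

```text
t: 20.18
ee_pos: [0.4976, -0.3175, 0.2074]
tool_rot: [0.768, 0.64, -0.0, 0.0]
contact_force: [-0.5, 0.1, -0.5]
gripper_width: 0.0438
grip_force: 0.0
```

```bash
python3 look2.py
python3 - <<'E'
from h import *
from rig import ctrl
w=ctrl.get_image("wrist"); pickle.dump(w,open("im7.pkl","wb"))
uv=proj(w,[.5112,-.246,.1])[0].round().astype(int); x0=uv[0]-100;y0=max(uv[1]-75,0);print(x0,y0)
crop(w,x0,y0,x0+200,y0+150,4,"pics/w7.png")
E
```

```text
20.1833 bay x,y 0.0727 -0.0009 z 0.2074 yaw err -0.0057 0.04382098636079524 [-0.5  0.1 -0.5]
214 46
```

View pics/w7.png

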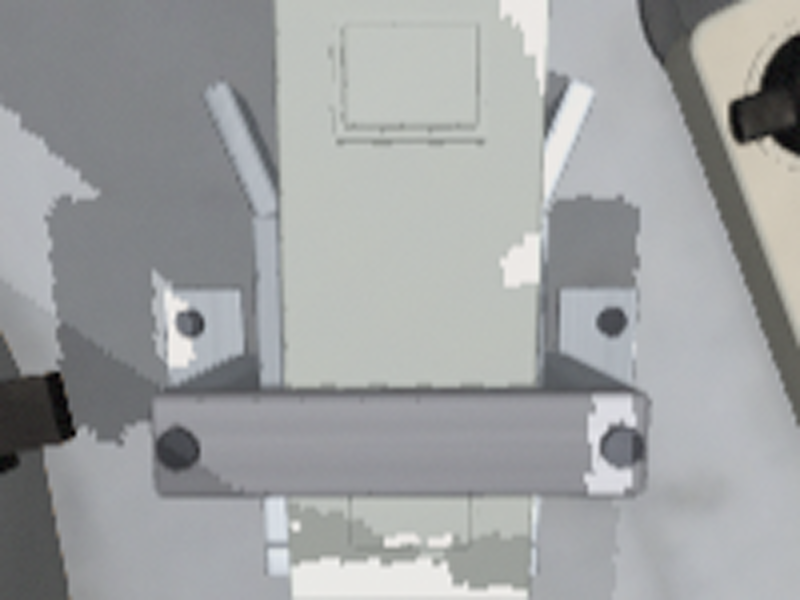

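The view shows the pair under the bar: rear lug at crop (344–478, 25–127), bar at rows 398–495, front lug end at row ~549, centred between the rails. I'll check depth relative to the bar.

Run:
```python
from h import *
w=pickle.load(open("im7.pkl","rb"));e=np.array([-.1749,-.9846]);n=np.array([.9846,-.1749])
f=lambda X,Y,z:(lambda d:((d@e)*1e3,(d@n)*1e3))(cast(w,[(214+X/4,46+Y/4)],z)[0,:2]-[.5112,-.246])
bar=(f(400,398,.127)[0]+f(400,495,.127)[0])/2;print("bar mid",bar,f(400,398,.127),f(400,495,.127))
A=f(411,76,.108);B=f(411,549,.108);print(A,B,"centre",(A[0]+45),B[0]-55,"rel to bar-based home",(A[0]+45)-(bar-30))
print("flare knee (-20)",f(265,212,.04)[0],f(552,205,.04)[0],"tips(-52)",f(212,88,.04)[0],f(582,82,.04)[0])
# column profile ahead of the box, for the end stop
g=cv2.cvtColor(w["frame"],cv2.COLOR_RGB2GRAY)
u=214+411//4
for v in range(180,222):print(v,g[v,u-12],g[v,u+12],f(411,(v-46)*4,.04)[0].round(1),f(411,(v-46)*4,.1)[0].round(1))
```

```text
bar mid 28.705094984809925 (np.float64(18.65105964232652), np.float64(-0.11679922018845933)) (np.float64(38.759130327293335), np.float64(-0.23014532114640016))
(np.float64(-44.44761831226019), np.float64(2.452453106596696)) (np.float64(54.909045130031416), np.float64(2.1654295811662867)) centre 0.5523816877398104 -0.09095486996858426 rel to bar-based home 1.8472867029298854
flare knee (-20) -21.316044690661116 -22.68905792758312 tips(-52) -51.71190390246412 -52.65082889575187
180 159 158 67.2 53.7
181 160 159 68.4 54.6
182 152 149 69.6 55.6
183 145 145 70.8 56.6
184 159 158 71.9 57.5
185 159 158 73.1 58.5
186 201 158 74.3 59.5
187 233 158 75.5 60.5
188 234 157 76.7 61.4
189 233 156 77.9 62.4
190 233 157 79.1 63.4
191 233 158 80.3 64.4
192 233 201 81.5 65.4
193 233 233 82.8 66.4
194 233 233 84.0 67.4
195 218 218 85.2 68.4
196 179 177 86.4 69.4
197 167 171 87.6 70.4
198 166 170 88.9 71.4
199 166 171 90.1 72.4
200 168 169 91.3 73.4
201 168 170 92.5 74.4
202 168 171 93.8 75.4
203 169 170 95.0 76.4
204 169 170 96.3 77.4
205 169 169 97.5 78.4
206 168 167 98.7 79.4
207 168 167 100.0 80.4
208 169 167 101.2 81.5
209 168 168 102.5 82.5
210 169 168 103.7 83.5
211 169 167 105.0 84.5
212 168 169 106.3 85.6
213 169 168 107.5 86.6
214 167 169 108.8 87.6
215 168 169 110.1 88.7
216 168 169 111.3 89.7
217 169 169 112.6 90.8
218 169 175 113.9 91.8
219 169 186 115.2 92.8
220 169 186 116.4 93.9
221 169 185 117.7 94.9
```

```bash
python3 -c "
from rig import ctrl
print(ctrl.close_job())"
```

```text
the job is handed in; nothing more can be done
None
```

I shut the lid, locked the upper box over its lugs, and pushed the pair under the bar until it stopped hard. The upper box measures within about 2 mm of fully home; the lower box against the end stop is inferred from that hard stop, since it was hidden from view. The job is handed in at about 20 s, and the arm never went near the jar, cup or carton.

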